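# Close the back of a picture frame with its two turn buttons

### The arm

A 6-joint arm with a two-finger parallel gripper is mounted at the origin on the work surface; the furniture and walls round the work are solid. World frame = base frame: x ahead of the robot, y to its left, z up, the work surface at z = 0. Lengths are in m, angles in degrees, forces in N, time in s.
With the tool pointing down it reaches from about 0.25 to 0.725 m from the base axis. Payload 9.7 kg.
Tool frame: the origin (TCP) lies at the very end of the fingers, on their centre line; the grasp point (between the pads) lies 19 mm behind it (bot.hold_point_z is the distance from the TCP to the grasp point, in m); z points along the fingers, y is the line along which they close (so a half turn about z gives the same grasp; the last joint's range is limited). The gripper opens to 85 mm and grips with 20 to 120 N. Pads are 22 mm wide; open, the fingers measure 114 mm over their backs; the gripper's body (76 mm by 85 mm) begins 54 mm behind the grasp point. The pads swing forward as they close: fully open they stand 13 mm farther back than shut.
Start: joints at [69.729, 4.979, 10.078, 95.1, 0, 90], TCP at [0.191, 0.516, 0.231] pointing down, gripper open.
Joint ranges: [-179.16, 179.16], [-48.56, 103.87], [-65.8, 70.77], [-126.05, 130.52], [-82.76, 87.17], [-180, 180]. Speed limits (degrees/s): [127.2, 127.2, 147.25, 180, 180, 180].

### API

Orientations are given as [roll, pitch, yaw] about the fixed x, y, z axes, in that order (R = Rz(yaw) Ry(pitch) Rx(roll)).
In Python, from workcell import bot gives the robot as it stands.
- The arm moves only by the tool play_rows, never from a script. Its argument "targets" is a list of rows, each an object with "grip": the closure in counts, from 0 (fully open) to 255 (shut); "linear": the shift along the world's x, y, z in cm, a list of three; "delta_rot": the turn, a rotation vector about the world's x, y, z in rad, a list of three. A call has 1 to 10 rows; each row is the pose to reach, as a shift and turn from the pose commanded when the call began; what a row does not reach only later rows make up. A row lasts 1/10 s, in which the tool goes at most 50 mm and 8.59 degrees, less where a joint would pass 70% of its speed; a pose out of reach is approached as far as the arm can. A call with a gripper value outside its range is refused whole. The fingers move at their own pace and stop on an object; "force" is the grip in N (left out, the last holds). Time passes only in rows, so rows that repeat a pose let the fingers close. It gives the time, the measured TCP pose, the force, the opening and the grip force at its end, in the units of the state.
- bot.get_obs(): the state, without advancing time (a new reading comes with each control period).
- bot.camera(name): name is "scene" or "top"; returns a dict with "color" (420x560x3 uint8, red, green, blue), "range_z" (420x560 float32, m along the optical axis (not along the pixel's ray), 0 where there is no reading), "fov_y" (degrees; the focal length in pixels is half the picture's height over the tangent of half this angle, whatever the lens; pixels are square), "cx", "cy" (the principal point, pixels), "world_to_cam" (4x4, takes a point from world to camera coordinates). Camera axes: x right, y up, looking along -z (the intrinsics and any distortion apply to the point x, -y, -z); pixel columns grow to the right and rows downward; lengths in m; the calibration is good to about 2 mm. A picture is of the moment at which its call begins.
- bot.job_done(): hands the job in; it is judged then, once.
Trained networks look in a picture, given as the dict that the camera call returned (one of the last four; its "shot" number tells which), for a name from the list of things; names that differ only in an ending like _2 or _b are one class to them, and where a whole thing is asked for, a point or a joint stands for the part that bears it (a point fixed in the world has none). Each returns a list of dicts, best first, with "conf" (0 to 1); they miss things now and then, are a little off and sometimes report something else, mostly with a low value. They report only what shows in the picture. A call takes as long as a camera call.
- bot.search_frame(picture, target): "box" ([left, top, right, bottom] in pixels, round what is visible of it).
- bot.trace(picture, target): "pixels" (420x560 bool, what is visible of it) and "box" ([left, top, right, bottom] in pixels, round what is visible of it).
- bot.pinpoint(picture, target): "pixel" ([column, row] in pixels: a listed point, or the origin of a listed thing).
The state is a dict: "time": time; "q": joint angles; "qd": joint speeds; "joint_efforts": joint torques, N m; "ee_pos": TCP position; "tcp_rot": TCP orientation; "wrist_force": force on the tool from outside, world axes, zero at the start; "torque": the same for the moment, N m; "opening": finger opening in m; "grasp_force": force on a finger pad.
Only numpy, scipy, OpenCV 4.12 (cv2) and the standard library are available. Lean on these libraries where they do the work, as an engineer would, in place of code of your own. Each camera call takes 0.05 s, during which the arm holds its last target. There are 200 camera calls.

### The job

The small picture frame lies face down, and one end of its backing board is still lying up on the frame's end rail. Using only the fingertips, lightly and without picking anything up, push that raised end toward the other end until the board drops flat into the frame's recess; then swing the wooden turn button that is nearer that end until it points straight across its rail, over the board, and after it the turn button on the opposite rail in the same way. Leave the tools around the frame where they lie.

Things in the scene. Friction and masses are not known exactly. Their poses are not given: they have to be found in the camera images.
- frame: Pale wood picture frame, face down on a thin black mat; cannot move. 112 mm (x) by 154 mm (y) outside; origin at its centre on the bench top, z up. The flat backs of its rails, 25 mm wide, are 36 mm above the bench. Recess inside: 62 mm (x) by 104 mm (y), 10 mm deep, edges at x = +-31, y = +-52 mm. The board's raised end is at the frame's +y end.
- board: Loose brown fibreboard backing board, 59 (x) by 100.5 (y) by 8 mm, 60 to 130 g; origin at the centre of its underside. Its +y end starts up on the +y end rail, overlapping it by 5 to 11 mm. Pushed toward the frame's -y by that overlap plus 2 mm, it clears the rail and falls in (at the latest when the finger draws back); home, its top is 2 mm below the rails' backs.
- board_end (a point): The middle of the raised (+y) end face of the board, half way up its 8 mm thickness: the spot to push. Axes as board, so its y points out of the board's end.
- button_a (a joint): Angle (rad) of the first turn button, on the frame's +x rail, nearer the raised end. 0: nose straight across the rail over the board (along the frame's -x). Grows anticlockwise seen from above; at 1.57 the nose lies along the rail, toward -y. Starts at 1.45 to 1.85; stays where left (1 to 2 N at the nose moves it); stops at -0.9 and 2.0.
- button_b (a joint): Angle (rad) of the second turn button, on the frame's -x rail, nearer the other end. 0: nose straight across the rail over the board (along the frame's +x). Grows anticlockwise seen from above; at 1.57 the nose lies along the rail, toward +y. Starts at 1.45 to 1.85; same stiffness and stops.
- button_a_screw (a point): Top of the first turn button, over the screw it pivots on, 47 mm above the bench and 11 mm outside the recess edge. The button is dark wood, 16 mm wide with round ends; nose reaches 31 mm from the screw, tail 13 mm; it fills heights 37 to 47 mm above the bench.
- button_b_screw (a point): The same for the second turn button.
- button_a_nose (a point): Top of the first turn button's nose, on its middle line, 24 mm from the screw; it turns with the button and its x axis points from the screw to the nose.
- button_b_nose (a point): The same for the second turn button.
- sanding_block: the cork sanding block, 62 x 105 x 31 mm, a bystander; origin at the centre of its underside
- dividers: a pair of steel dividers, 48 x 159 x 10 mm, lying on the bench, a bystander; origin at the centre of its underside
- pencil: a yellow pencil, 156 mm long and 8 mm thick, lying on the bench, a bystander; origin at the centre of its underside

How it is judged (in metres and radians):
On the way, in this order (a step that is already met when the one before it is completed fails the run):
1. the backing board lies flat in the recess, with both turn buttons still open (z of board_end in the frame of frame below 0.0325 m and z of board in the frame of frame below 0.0285 m and angle between board's own z axis and vertical below 0.03 rad and value of joint each of button_a, button_b above 1 rad), for 0.2 s.
2. the turn button nearer the pushed end points across its rail over the board, the other still open (z of board_end in the frame of frame below 0.0325 m and z of board in the frame of frame below 0.0285 m and angle between board's own z axis and vertical below 0.03 rad and value of joint button_a between -0.4 and 0.4 rad and value of joint button_b above 1 rad), for 0.2 s.
3. the opposite turn button points across its rail too (z of board_end in the frame of frame below 0.0325 m and z of board in the frame of frame below 0.0285 m and angle between board's own z axis and vertical below 0.03 rad and value of joint button_a between -0.4 and 0.4 rad and value of joint button_b between -0.4 and 0.4 rad), for 0.2 s.
At the end, for the whole second after the job is handed in: The board rests flat in the recess (its +y end no more than 2.5 mm above home) and both turn buttons are within 0.4 rad (23 degrees) of straight across their rails (all of step 3 and linear speed of board below 0.01 m/s); the robot touches nothing.
It fails at once if the board is lifted (its raised end 10 mm above where it lay, or its middle 12 mm) (z of board_end in the frame of frame above 0.051 m or z of board in the frame of frame above 0.044 m).
It fails at once if a finger presses the board or the frame and its buttons harder than 30 N (contact force between the fingers and board above 30 N or contact force between the fingers and frame above 30 N).
It fails at once if a tool lying beside the work is moved by more than 30 mm (distance of any of sanding_block, dividers, pencil from where it was at the start of the episode above 0.03 m).
It also fails if it takes over 58 s, if anything falls off the work surface, if the arm or the gripper's body presses on something with over 40 N, if the wrist force passes 120 N, or if a joint passes its speed limit or range.

## Working session

There is one attempt and no reset: what is moved stays moved. The work goes in short steps, Python scripts to look and compute and a tool call to move; the robot and the scene stay as the last step left them, time stands still between calls to the robot, and variables do not carry over. Pictures are saved under pics/ and viewed, at most 10 in all, crops included, and the job is handed in when it is done.

Besides the shell and the picture viewer there is one more tool, called after "Call:" as a command line: name --argument value ..., lists and objects as JSON in quotes. play_rows: Moves the arm, as the interface text tells. Its arguments: {"type":"object","properties":{"targets":{"type":"array","items":{"type":"object","properties":{"grip":{"type":"number"},"linear":{"type":"array","items":{"type":"number"}},"delta_rot":{"type":"array","items":{"type":"number"}}}}},"force":{"type":"number"}},"required":["targets"]}

```bash
mkdir -p pics
cat > h.py <<'E'
import numpy as np, cv2
from workcell import bot
def K(p):
    h=p["color"].shape[0]; return h/2/np.tan(np.radians(p["fov_y"])/2)
def px2w(p,u,v,z=None,d=None):
    f=K(p); r=np.array([(u-p["cx"])/f,-(v-p["cy"])/f,-1.0]); T=np.linalg.inv(np.array(p["world_to_cam"]))
    o=T[:3,3]; w=T[:3,:3]@r
    if d is None: d=(z-o[2])/w[2]
    return o+d*w
def w2px(p,P):
    c=np.array(p["world_to_cam"])@np.append(P,1); f=K(p)
    return p["cx"]+f*c[0]/-c[2], p["cy"]-f*c[1]/-c[2]
E
python3 - <<'E'
from h import *
for n in("top","scene"):
    p=bot.camera(n); cv2.imwrite(f"pics/{n}0.png",p["color"][:,:,::-1])
    print(n,[k for k in p],K(p),p["cx"],p["cy"],np.linalg.inv(np.array(p["world_to_cam"]))[:3].round(3).tolist())
    for t in "frame board board_end button_a_screw button_b_screw button_a_nose button_b_nose sanding_block dividers pencil".split():
        for r in bot.pinpoint(p,t)[:3]:
            u,v=r["pixel"]; d=p["range_z"][int(np.clip(v,0,419)),int(np.clip(u,0,559))]
            print(t,round(r["conf"],2),np.round([u,v]),px2w(p,u,v,d=d).round(4))
print(bot.get_obs())
E
```

```text
top ['color', 'range_z', 'fov_y', 'cx', 'cy', 'world_to_cam', 'shot'] 406.7004036218543 282.3878695079042 212.6503883095271 [[-0.015, 0.982, -0.19, 0.252], [-1.0, -0.016, -0.003, -0.111], [-0.006, 0.19, 0.982, 0.895]]
frame 0.69 [346. 205.] [ 0.4321 -0.2446  0.0409]
frame 0.44 [217. 232.] [ 0.3843  0.0377 -0.0019]
board 0.84 [346. 201.] [ 0.4412 -0.2451  0.0405]
board_end 0.88 [321. 207.] [ 0.4309 -0.1909  0.0341]
button_a_screw 0.95 [334. 185.] [ 0.4748 -0.2209  0.0483]
button_b_screw 0.38 [347. 203.] [ 0.4371 -0.2487  0.0369]
button_a_nose 0.42 [343. 181.] [ 0.4826 -0.2386  0.0488]
button_b_nose 0.57 [355. 223.] [ 0.3921 -0.2614  0.0466]
sanding_block 0.69 [258. 232.] [ 0.3777 -0.0546  0.0301]
dividers 0.8 [216. 235.] [ 0.3774  0.0412 -0.0039]
pencil 0.54 [189. 240.] [0.3657 0.0985 0.004 ]
pencil 0.36 [335. 182.] [ 0.4823 -0.2233  0.0434]
scene ['color', 'range_z', 'fov_y', 'cx', 'cy', 'world_to_cam', 'shot'] 528.4870414873462 290.3671694476029 208.83191610422685 [[0.546, 0.509, -0.666, -0.238], [-0.838, 0.309, -0.45, -0.545], [-0.023, 0.803, 0.595, 0.645]]
frame 0.94 [366. 254.] [
[... 588 characters left out ...]
1.] [ 0.3707  0.1166 -0.0008]
{'time': 1.1, 'q': array([ 6.97297615e+01,  4.97859025e+00,  1.00779329e+01,  9.51001973e+01,
       -1.06596825e-03,  9.00012380e+01]), 'qd': array([ 0.01818265, -0.06453859, -0.03214365, -0.01149161, -0.04406637,
       -0.04611738]), 'joint_efforts': array([-5.06312176e-05, -5.20112336e+01,  4.64865911e+01,  1.54894984e-03,
       -5.48964829e-05, -5.11139206e-06]), 'ee_pos': array([0.1905479 , 0.51592609, 0.2312846 ]), 'tcp_rot': array([-1.79999145e+02,  1.06598671e-03,  1.59728524e+02]), 'wrist_force': array([ 0.42494875, -0.55322814,  0.06573942]), 'torque': array([-0.04896924, -0.04892388, -0.00885047]), 'grasp_force': 0.0, 'opening': 0.08538019856880233}
```

Run:
```python
import cv2
a=cv2.imread("pics/top0.png"); cv2.imwrite("pics/t0c.png",cv2.resize(a[140:265,230:420],None,fx=4,fy=4,interpolation=cv2.INTER_CUBIC))
b=cv2.imread("pics/scene0.png"); cv2.imwrite("pics/s0c.png",cv2.resize(b[160:300,240:440],None,fx=4,fy=4,interpolation=cv2.INTER_CUBIC))
```

```text
(no output)
```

View pics/t0c.png

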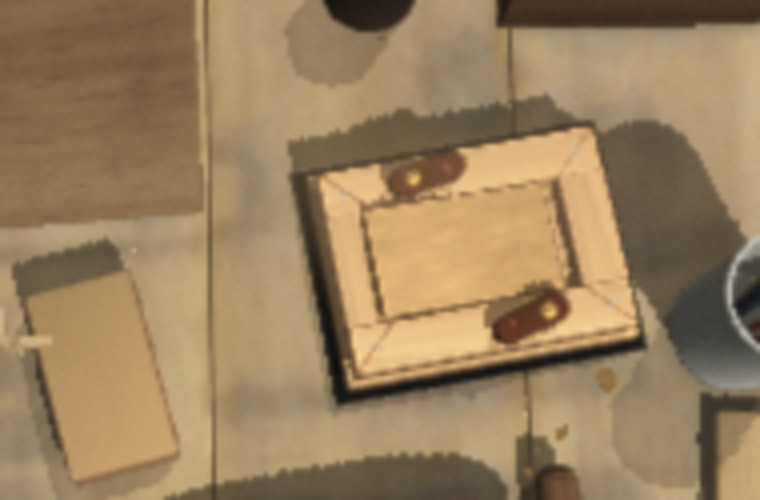

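View pics/s0c.png

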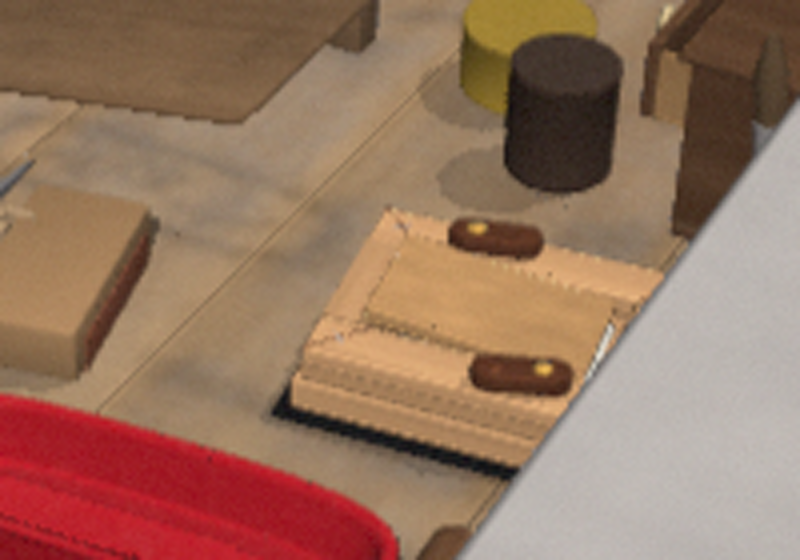

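View pics/top0.png

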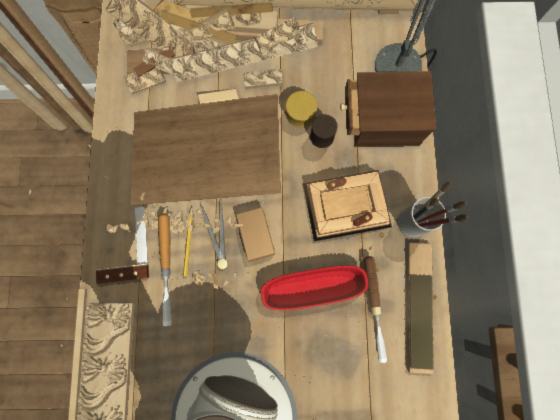

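Run:
```python
from h import *
p=bot.camera("top")
cr=lambda x,y:(x/4+230-.4,y/4+140-.4)
for nm,pts in dict(outer=[(322,178),(592,125),(640,330),(350,378)],recess=[(362,207),(555,180),(580,285),(383,320)]).items():
    W=np.array([px2w(p,*cr(*q),z=.036) for q in pts])
    print(nm,W[:,:2].round(4).tolist(),"c",W.mean(0)[:2].round(4),"sides",[np.linalg.norm(W[i]-W[i-3]).round(4) for i in range(4)],"yaw",[np.degrees(np.arctan2(*(W[i]-W[i-3])[[1,0]])).round(1) for i in range(4)])
H,Wd=p["range_z"].shape
uu,vv=np.meshgrid(np.arange(Wd),np.arange(H))
P=np.zeros((H,Wd,3)); f=K(p); T=np.linalg.inv(np.array(p["world_to_cam"])); d=p["range_z"]
C=np.stack([(uu-p["cx"])/f*d,-(vv-p["cy"])/f*d,-d],-1); P=C@T[:3,:3].T+T[:3,3]
for lo in(.02,.027):
    m=((P[...,2]>lo)&(P[...,2]<.06)&(abs(P[...,0]-.435)<.1)&(abs(P[...,1]+.25)<.12)).astype(np.uint8)
    n,l,s,c=cv2.connectedComponentsWithStats(m); i=1+s[1:,4].argmax()
    q=P[l==i][:,:2].astype(np.float32); r=cv2.minAreaRect(q*1000); print(lo,s[i],r)
print("floor z",np.median(P[200:250,285:300,2]), "rail z",np.median(P[205:215,380:384,2]))
for v in (190,200,205,210): print((P[v,305:385:4,2]*1000).round().astype(int))
for t in("button_a","frame","board"):
  for n in("top",):
    for r in bot.trace(p,t)[:2]:
        m=r["pixels"]; ys,xs=np.nonzero(m); W=np.array([px2w(p,a,b,z=.042 if t[1]=='u' else .036)[:2] for a,b in zip(xs,ys)],np.float32)
        print(t,round(r["conf"],2),r["box"],cv2.minAreaRect(W*1000))
```

```text
outer [[0.4812, -0.1695], [0.5087, -0.3182], [0.3945, -0.3371], [0.371, -0.1813]] c [ 0.4388 -0.2515] sides [np.float64(0.1513), np.float64(0.1158), np.float64(0.1575), np.float64(0.1108)] yaw [np.float64(100.5), np.float64(9.4), np.float64(-81.4), np.float64(-173.9)]
recess [[0.4646, -0.1907], [0.478, -0.2963], [0.4195, -0.3065], [0.4021, -0.2]] c [ 0.441  -0.2484] sides [np.float64(0.1064), np.float64(0.0594), np.float64(0.1079), np.float64(0.0632)] yaw [np.float64(97.2), np.float64(9.9), np.float64(-80.7), np.float64(-171.6)]
0.02 [ 309  171   81   64 3684] ((439.50921630859375, -251.17913818359375), (115.78655242919922, 157.1209259033203), 9.288252830505371)
0.027 [ 309  171   81   63 3512] ((441.283203125, -252.0709686279297), (112.67023468017578, 154.70339965820312), 9.334081649780273)
floor z -0.0009635188049097465 rail z 0.03526516866900509
[ 3 18 33 34 35 33 33 34 42 36 37 38 36 35 35 34 25 34 34 33]
[ 2  6 34 36 35 45 43 41 42 38 38 37 39 37 36 33 24 35 35 36]
[ 0  4 29 32 33 45 40 40 42 40 39 39 35 38 34 38 31 27 36 36]
[-1  1 16 37 33 46 44 40 40 39 38 42 40 38 37 33 32 25 37 33]
button_a 0.63 [329.3, 178.3, 350.2, 192.5] ((481.1300354003906, -225.23223876953125), (18.033809661865234, 43.22350311279297), 21.290666580200195)
button_a 0.53 [352.7, 216.7, 372.7, 224.0] ((401.49871826171875, -279.2627868652344), (16.127546310424805, 42.52316665649414), 25.566593170166016)
frame 0.86 [306.8, 171.1, 392.9, 237.1] ((433.901611328125, -247.803466796875), (129.55870056152344, 169.96849060058594), 9.569750785827637)
board 0.61 [318.5, 186.6, 367.0, 217.1] ((440.0176086425781, -243.47491455078125), (60.43705368041992, 99.72063446044922), 8.389458656311035)
```

Call:
play_rows --targets '[{"grip": 255,"linear": [1.7,-4.8,0],"delta_rot": [0,0,-0.1]},{"grip": 255,"linear": [3.3,-9.6,0],"delta_rot": [0,0,-0.2]},{"grip": 255,"linear": [5,-14.4,0],"delta_rot": [0,0,-0.3]},{"grip": 255,"linear": [6.6,-19.2,0],"delta_rot": [0,0,-0.4]},{"grip": 255,"linear": [8.3,-24,0],"delta_rot": [0,0,-0.5]},{"grip": 255,"linear": [10,-28.8,0],"delta_rot": [0,0,-0.6]},{"grip": 255,"linear": [11.6,-33.6,0],"delta_rot": [0,0,-0.7]},{"grip": 255,"linear": [13.3,-38.4,0],"delta_rot": [0,0,-0.8]},{"grip": 255,"linear": [15,-43.2,0],"delta_rot": [0,0,-0.9]},{"grip": 255,"linear": [16.6,-48,0],"delta_rot": [0,0,-1.0]}]' --force 20

```text
time: 2.3
ee_pos: [0.3542, 0.0414, 0.2316]
tcp_rot: [179.9, 0.0, 102.2]
wrist_force: [1.1, 0.9, -1.4]
opening: -0.0
grasp_force: 0.0
```

Call:
play_rows --targets '[{"grip": 255,"linear": [1.7,-4.6,0],"delta_rot": [0,0,-0.05]},{"grip": 255,"linear": [3.4,-9.2,-1],"delta_rot": [0,0,-0.054]},{"grip": 255,"linear": [5.1,-13.8,-3],"delta_rot": [0,0,-0.054]},{"grip": 255,"linear": [6.2,-17.5,-6],"delta_rot": [0,0,-0.054]},{"grip": 255,"linear": [6.9,-19.9,-10],"delta_rot": [0,0,-0.054]},{"grip": 255,"linear": [6.9,-19.9,-13.5],"delta_rot": [0,0,-0.054]},{"grip": 255,"linear": [6.9,-19.9,-15],"delta_rot": [0,0,-0.054]},{"grip": 255,"linear": [6.9,-19.9,-15],"delta_rot": [0,0,-0.054]}]'

```text
time: 3.1
ee_pos: [0.4219, -0.155, 0.0797]
tcp_rot: [-179.8, -0.1, 99.3]
wrist_force: [-0.6, -0.1, -0.5]
opening: -0.0
grasp_force: 0.0
```

Run:
```python
from h import *
o=bot.get_obs(); print(o["time"],o["ee_pos"],o["tcp_rot"],o["wrist_force"])
for n in("top","scene"):
    p=bot.camera(n); a=p["color"][:,:,::-1].copy()
    u,v=w2px(p,o["ee_pos"]); print(n,"tip px",u,v)
    if n=="top": c=a[140:265,230:420]
    else: c=a[140:300,240:440]
    cv2.imwrite(f"pics/{n}1.png",cv2.resize(c,None,fx=4 if n=="top" else 3.7,fy=4 if n=="top" else 3.7,interpolation=cv2.INTER_CUBIC))
    for t in "frame board board_end button_a_screw button_b_screw button_a_nose button_b_nose".split():
        z=dict(frame=0.036,board=.034,board_end=.04).get(t,.047)
        for r in bot.pinpoint(p,t)[:2]:
            u,v=r["pixel"]
            print(t,round(r["conf"],2),np.round([u,v]),px2w(p,u,v,z=z).round(4))
```

```text
3.1 [ 0.421867   -0.15500413  0.07974438] [-1.79834924e+02 -9.97168205e-02  9.93394800e+01] [-0.5995336  -0.13324283 -0.47501559]
top tip px 305.14708643381306 206.7178352655892
frame 0.76 [348. 204.] [ 0.4364 -0.2492  0.036 ]
frame 0.35 [216. 234.] [0.3736 0.0337 0.036 ]
board 0.75 [344. 202.] [ 0.4407 -0.2425  0.034 ]
button_b_screw 0.88 [368. 217.] [ 0.4039 -0.2899  0.047 ]
button_b_nose 0.69 [356. 223.] [ 0.3912 -0.2643  0.047 ]
scene tip px 315.9388864257617 207.59069595514592
frame 0.75 [367. 253.] [ 0.4045 -0.2678  0.036 ]
board 0.7 [364. 244.] [ 0.4263 -0.2523  0.034 ]
board_end 0.65 [336. 225.] [ 0.4411 -0.1864  0.04  ]
button_a_screw 0.69 [371. 256.] [ 0.3886 -0.2824  0.047 ]
button_a_screw 0.67 [356. 216.] [ 0.4759 -0.2102  0.047 ]
button_b_screw 0.62 [371. 252.] [ 0.3982 -0.2784  0.047 ]
button_a_nose 0.75 [372. 219.] [ 0.484  -0.2394  0.047 ]
button_b_nose 0.67 [366. 251.] [ 0.3977 -0.2698  0.047 ]
```

View pics/scene1.png

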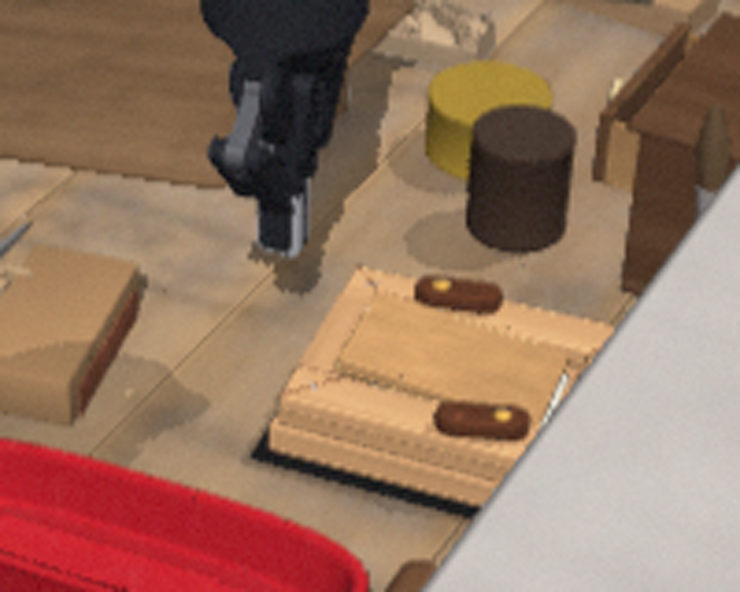

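Call:
play_rows --targets '[{"grip": 255,"linear": [0,0,-2],"delta_rot": [0,0,0]},{"grip": 255,"linear": [0,0,-3.5],"delta_rot": [0,0,0]},{"grip": 255,"linear": [0,0,-4.1],"delta_rot": [0,0,0]},{"grip": 255,"linear": [0,0,-4.1],"delta_rot": [0,0,0]},{"grip": 255,"linear": [0.08,-0.5,-4.1],"delta_rot": [0,0,0]},{"grip": 255,"linear": [0.16,-1.0,-4.1],"delta_rot": [0,0,0]},{"grip": 255,"linear": [0.2,-1.3,-4.1],"delta_rot": [0,0,0]},{"grip": 255,"linear": [0.2,-1.3,-4.1],"delta_rot": [0,0,0]},{"grip": 255,"linear": [0.2,-1.3,-4.1],"delta_rot": [0,0,0]}]'

```text
time: 4.8
ee_pos: [0.4251, -0.1687, 0.0404]
tcp_rot: [180.0, 0.0, 99.3]
wrist_force: [0.2, 0.4, -0.3]
opening: -0.0001
grasp_force: 0.0
```

Run:
```python
from h import *
o=bot.get_obs(); print(o["time"],o["ee_pos"],o["tcp_rot"],o["wrist_force"])
p=bot.camera("scene"); c=p["color"][170:300,270:430,::-1]
cv2.imwrite("pics/s2.png",cv2.resize(c,None,fx=4.6,fy=4.6,interpolation=cv2.INTER_CUBIC))
```

```text
4.8 [ 0.42507572 -0.16874817  0.04044811] [1.79992031e+02 3.90179947e-03 9.93193760e+01] [ 0.19983004  0.41746137 -0.26373698]
```

View pics/s2.png

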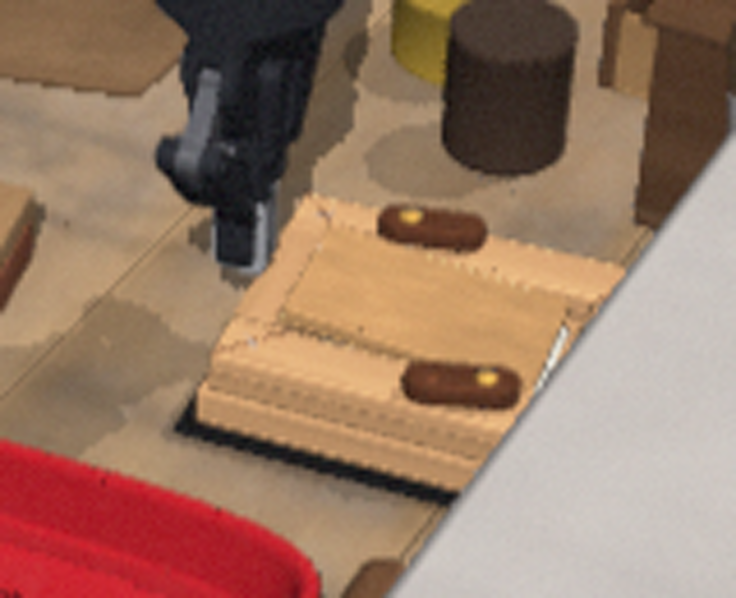

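Call:
play_rows --targets '[{"grip": 255,"linear": [0.09,-0.5,-0.1],"delta_rot": [0,0,0]},{"grip": 255,"linear": [0.18,-1.0,-0.1],"delta_rot": [0,0,0]},{"grip": 255,"linear": [0.21,-1.2,-0.1],"delta_rot": [0,0,0]},{"grip": 255,"linear": [0.24,-1.4,-0.1],"delta_rot": [0,0,0]},{"grip": 255,"linear": [0.24,-1.4,-0.1],"delta_rot": [0,0,0]}]'

```text
time: 5.35
ee_pos: [0.4275, -0.1828, 0.0393]
tcp_rot: [-180.0, 0.0, 99.3]
wrist_force: [0.6, -0.6, -0.2]
opening: 0.0003
grasp_force: 0.0
```

Call:
play_rows --targets '[{"grip": 255,"linear": [0.03,-0.2,0],"delta_rot": [0,0,0]},{"grip": 255,"linear": [0.06,-0.4,0],"delta_rot": [0,0,0]},{"grip": 255,"linear": [0.06,-0.4,0],"delta_rot": [0,0,0]}]'

```text
time: 5.65
ee_pos: [0.4281, -0.1867, 0.0393]
tcp_rot: [180.0, 0.0, 99.3]
wrist_force: [-0.9, 0.6, -0.8]
opening: -0.0002
grasp_force: 0.0
```

```bash
cat > look.py <<'E'
from h import *
import sys
o=bot.get_obs(); c0=np.array([.440,-.2515]); a=np.radians(9.3); R=np.array([[np.cos(a),np.sin(a)],[-np.sin(a),np.cos(a)]])
print(round(o["time"],1),o["ee_pos"].round(4),"frame",(R@(o["ee_pos"][:2]-c0)).round(4),o["wrist_force"].round(2))
for n in("top","scene"):
    p=bot.camera(n)
    for t in("board_end","board","button_a_screw","button_a_nose"):
        z=dict(board=.034,board_end=.037).get(t,.047)
        for r in bot.pinpoint(p,t)[:2]: 
            print(n,t,round(r["conf"],2),np.round(r["pixel"],1),(R@(px2w(p,*r["pixel"],z=z)[:2]-c0)).round(4))
    c=p["color"][170:300,270:430,::-1] if n=="scene" else p["color"][150:250,295:405,::-1]
    cv2.imwrite(f"pics/{n}_{sys.argv[1]}.png",cv2.resize(c,None,fx=4.5,fy=4.5,interpolation=cv2.INTER_CUBIC))
E
python3 look.py 3
```

```text
5.7 [ 0.4281 -0.1867  0.0393] frame [-0.0013  0.0658] [-0.9   0.64 -0.82]
scene board_end 0.56 [337.  229.5] [0.0033 0.0587]
scene board 0.75 [364.2 239.8] [-0.0026  0.0049]
scene button_a_screw 0.86 [357.6 215.5] [0.045  0.0334]
scene button_a_nose 0.58 [371.2 219.3] [0.0434 0.0067]
```

View pics/scene_3.png

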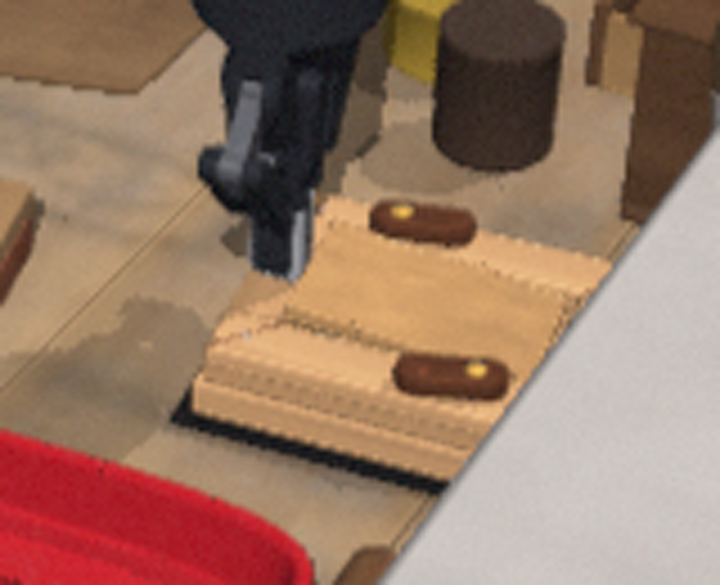

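Call:
play_rows --targets '[{"grip": 255,"linear": [0.03,-0.2,0],"delta_rot": [0,0,0]},{"grip": 255,"linear": [0.06,-0.4,0],"delta_rot": [0,0,0]},{"grip": 255,"linear": [0.06,-0.4,0],"delta_rot": [0,0,0]}]'

```text
time: 6.45
ee_pos: [0.4287, -0.1908, 0.0393]
tcp_rot: [180.0, 0.0, 99.3]
wrist_force: [-0.7, -0.2, -0.6]
opening: 0.0
grasp_force: 0.0
```

Call:
play_rows --targets '[{"grip": 255,"linear": [0.03,-0.15,0],"delta_rot": [0,0,0]},{"grip": 255,"linear": [0.05,-0.3,0],"delta_rot": [0,0,0]},{"grip": 255,"linear": [0.05,-0.3,0],"delta_rot": [0,0,0]}]'

```text
time: 6.75
ee_pos: [0.4292, -0.1937, 0.0393]
tcp_rot: [180.0, 0.0, 99.3]
wrist_force: [0.1, 0.1, 0.7]
opening: 0.0001
grasp_force: 0.0
```

```bash
python3 look.py 4; python3 -c "
import cv2,numpy as np
a=cv2.imread('pics/scene_4.png');b=cv2.imread('pics/top_4.png')
cv2.imwrite('pics/j4.png',cv2.resize(a[100:500,150:650],(800,600)))"
```

```text
6.8 [ 0.4292 -0.1937  0.0393] frame [-0.0013  0.0587] [0.05 0.08 0.69]
scene board 0.58 [366.5 243.6] [-0.0111 -0.002 ]
scene button_a_screw 0.71 [359.9 216.9] [0.0425 0.0281]
scene button_a_nose 0.73 [369.9 218.7] [0.0442 0.0094]
```

View pics/j4.png

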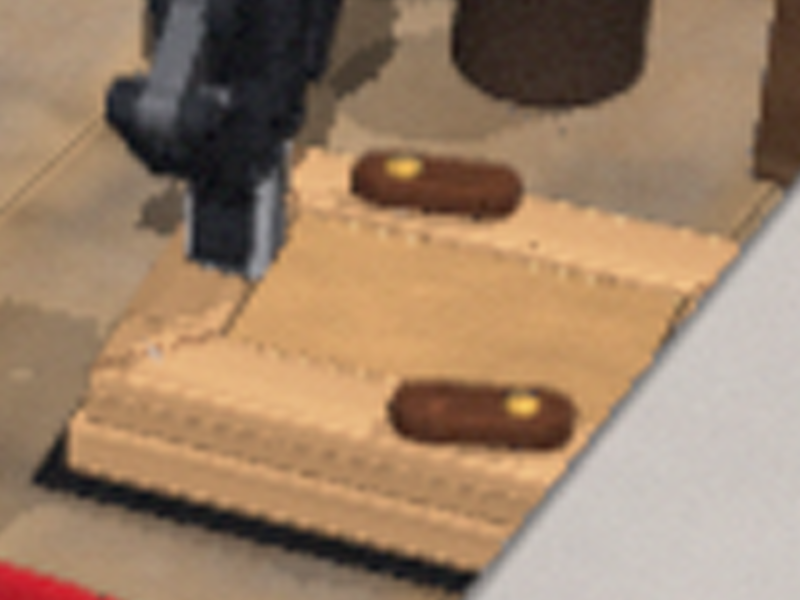

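Call:
play_rows --targets '[{"grip": 255,"linear": [-0.16,1.0,0],"delta_rot": [0,0,0]},{"grip": 255,"linear": [-0.2,1.5,2],"delta_rot": [0,0,0]},{"grip": 255,"linear": [-0.2,1.5,5],"delta_rot": [0,0,0]},{"grip": 255,"linear": [4,0.5,5],"delta_rot": [0,0,0]},{"grip": 255,"linear": [7.9,-2.0,5],"delta_rot": [0,0,0]},{"grip": 255,"linear": [8.4,-4.1,5],"delta_rot": [0,0,0]},{"grip": 255,"linear": [8.4,-4.1,5],"delta_rot": [0,0,0]},{"grip": 255,"linear": [8.4,-4.1,5],"delta_rot": [0,0,0]}]'

```text
time: 8.05
ee_pos: [0.5127, -0.234, 0.0889]
tcp_rot: [-179.9, -0.1, 99.3]
wrist_force: [0.1, -0.2, 0.2]
opening: 0.0
grasp_force: 0.0
```

```bash
cat >> look.py <<'E'
    for r in bot.trace(p,"button_a")[:3]:
        ys,xs=np.nonzero(r["pixels"]); W=np.array([R@(px2w(p,i,j,z=.044)[:2]-c0) for i,j in zip(xs,ys)],np.float32)*1000
        print(n,"btn",round(r["conf"],2),np.round(r["box"]),cv2.minAreaRect(W))
    if n=="top":
        d=p["range_z"]
        for x in(-.02,0,.02):
            l=[]
            for y in np.arange(-.06,.066,.006):
                w=R.T@[x,y]+c0; u,v=w2px(p,[*w,.035]); u,v=int(round(u)),int(round(v)); l.append(round(1000*px2w(p,u,v,d=d[v,u])[2]))
            print("z along y",x,l)
E
python3 look.py 5
```

```text
8.1 [ 0.5127 -0.234   0.0889] frame [0.0746 0.0055] [ 0.07 -0.15  0.16]
z along y -0.02 [586, 589, 591, 592, 594, 594, 594, 595, 598, 597, 599, 599, 598, 599, 601, 600, 602, 601, 602, 602, 602]
z along y 0 [590, 591, 591, 594, 594, 594, 596, 596, 597, 598, 598, 600, 599, 600, 600, 601, 601, 601, 602, 601, 600]
z along y 0.02 [590, 591, 593, 594, 594, 596, 595, 597, 597, 596, 597, 597, 599, 598, 599, 600, 601, 601, 599, 600, 600]
scene board_end 0.96 [337.7 234. ] [-0.0085  0.0531]
scene board 0.74 [364.8 244.1] [-0.0136  0.0003]
scene button_a_screw 0.93 [356.  214.9] [0.0457 0.0367]
scene button_a_nose 0.73 [370.  220.8] [0.0382 0.0074]
scene btn 0.66 [351. 216. 376. 227.] ((43.08080291748047, 21.304628372192383), (28.156753540039062, 43.050750732421875), 14.310624122619629)
```

View pics/scene_5.png

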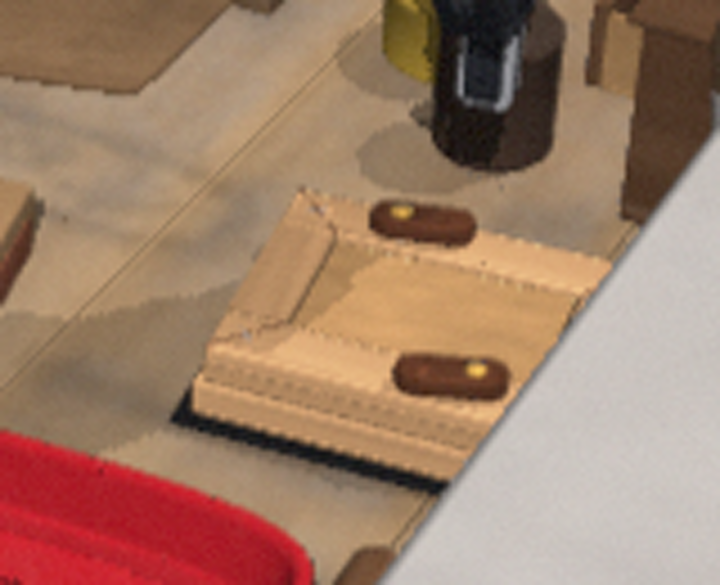

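Run:
```python
from h import *
p=bot.camera("scene"); c0=np.array([.440,-.2515]); a=np.radians(9.3); R=np.array([[np.cos(a),np.sin(a)],[-np.sin(a),np.cos(a)]])
for n,u,v,z in [("rec ++",335,232,.036),("rec -+",288,322,.036),("out ++",303,190,.036),("out -+",208,350,.036),("scrA",402,213,.047),("scrB",477,370,.047),("noseA end",475,228,.042),("tailA end",370,218,.042),("noseB end",393,375,.042)]:
    print(n,(1000*R@(px2w(p,270+u/4.5-.4,170+v/4.5-.4,z=z)[:2]-c0)).round(1))
```

```text
rec ++ [32.9 55.3]
rec -+ [-29.1  53.5]
out ++ [55.3 77.4]
out -+ [-56.9  76.6]
scrA [41.8 29.7]
scrB [-41.  -26.5]
noseA end [49.6  0.6]
tailA end [39.9 42.7]
noseB end [-50.2   3.4]
```

Call:
play_rows --targets '[{"grip": 255,"linear": [0,0,-3],"delta_rot": [0,0,0]},{"grip": 255,"linear": [0,0,-4.9],"delta_rot": [0,0,0]},{"grip": 255,"linear": [0,0,-4.9],"delta_rot": [0,0,0]},{"grip": 255,"linear": [-0.79,-0.13,-4.9],"delta_rot": [0,0,0]},{"grip": 255,"linear": [-1.38,-0.23,-4.9],"delta_rot": [0,0,0]},{"grip": 255,"linear": [-1.97,-0.32,-4.9],"delta_rot": [0,0,0]},{"grip": 255,"linear": [-2.57,-0.42,-4.9],"delta_rot": [0,0,0]}]'

```text
time: 9.4
ee_pos: [0.4882, -0.2399, 0.0419]
tcp_rot: [179.8, 0.2, 99.3]
wrist_force: [3.7, -4.3, 0.0]
opening: -0.0003
grasp_force: 2.5
```

Call:
play_rows --targets '[{"grip": 255,"linear": [-0.59,-0.1,0],"delta_rot": [0,0,0]},{"grip": 255,"linear": [-1.18,-0.19,0],"delta_rot": [0,0,0]},{"grip": 255,"linear": [-1.78,-0.29,0],"delta_rot": [0,0,0]},{"grip": 255,"linear": [-2.37,-0.39,0],"delta_rot": [0,0,0]},{"grip": 255,"linear": [-2.37,-0.39,0],"delta_rot": [0,0,0]},{"grip": 255,"linear": [-2.4,-0.24,0],"delta_rot": [0,0,0]},{"grip": 255,"linear": [-2.4,-0.19,0],"delta_rot": [0,0,0]},{"grip": 255,"linear": [-2.4,-0.19,0],"delta_rot": [0,0,0]}]'

```text
time: 10.2
ee_pos: [0.4634, -0.2406, 0.0402]
tcp_rot: [-180.0, -0.0, 99.4]
wrist_force: [-1.6, -2.4, 0.5]
opening: -0.0002
grasp_force: 0.9
```

```bash
sed -i 's/0.2515/.2515/' look.py; python3 look.py 6 | grep -v along
```

```text
10.2 [ 0.4634 -0.2406  0.0402] frame [0.0249 0.007 ] [-1.61 -2.42  0.49]
scene board_end 0.72 [336.4 231.7] [-0.0032  0.0575]
scene board 0.98 [362.8 243.8] [-0.0141  0.0039]
scene button_a_screw 0.58 [357.4 218.1] [0.0373 0.0312]
scene button_a_nose 0.59 [357.4 222.1] [0.0258 0.0275]
scene btn 0.51 [356. 248. 381. 260.] ((-43.13558578491211, -16.607540130615234), (23.279390335083008, 42.81888198852539), 22.260099411010742)
```

View pics/scene_6.png

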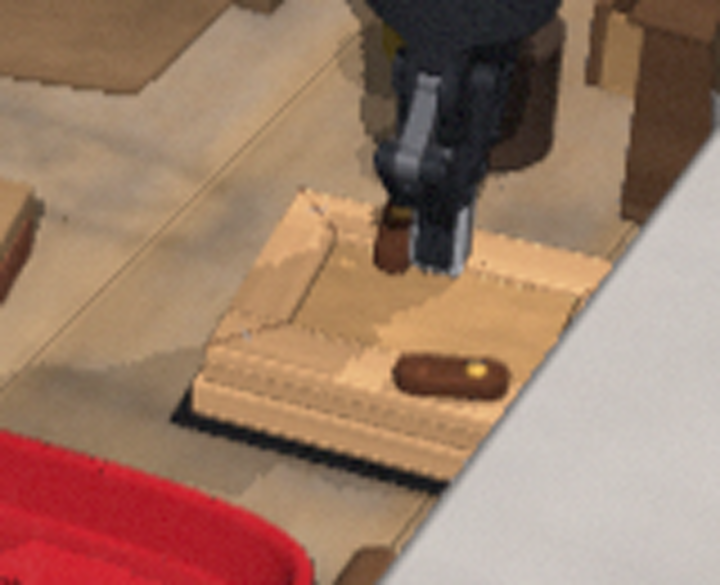

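Call:
play_rows --targets '[{"grip": 255,"linear": [-0.02,0.12,0],"delta_rot": [0,0,0]},{"grip": 255,"linear": [-0.02,0.12,0],"delta_rot": [0,0,0]},{"grip": 255,"linear": [0.12,-0.8,0],"delta_rot": [0,0,0]},{"grip": 255,"linear": [0.2,-1.3,0],"delta_rot": [0,0,0]},{"grip": 255,"linear": [0.2,-1.3,4],"delta_rot": [0,0,0]},{"grip": 255,"linear": [-4,-2.0,5.5],"delta_rot": [0,0,0]},{"grip": 255,"linear": [-8,-2.65,5.5],"delta_rot": [0,0,0]},{"grip": 255,"linear": [-9.7,-2.65,5],"delta_rot": [0,0,0]},{"grip": 255,"linear": [-9.7,-2.65,5],"delta_rot": [0,0,0]},{"grip": 255,"linear": [-9.7,-2.65,5],"delta_rot": [0,0,0]}]'

```text
time: 11.8
ee_pos: [0.3668, -0.2676, 0.0906]
tcp_rot: [180.0, 0.0, 99.3]
wrist_force: [-1.0, 1.0, 0.3]
opening: 0.0002
grasp_force: 0.0
```

```bash
python3 look.py 7 | grep -v along
```

```text
11.8 [ 0.3668 -0.2676  0.0906] frame [-0.0748 -0.0041] [-1.03  0.97  0.26]
top board_end 0.56 [326.  208.8] [-0.0064  0.0511]
top board 0.69 [348.9 199.7] [ 0.0051 -0.0021]
top button_a_screw 0.93 [333.8 185.9] [0.0381 0.0261]
top button_a_screw 0.51 [214.7 235.1] [-0.022   0.2939]
top button_a_nose 0.47 [337.7 192.4] [0.0226 0.0208]
scene board_end 0.8 [337.  233.4] [-0.0074  0.0549]
scene board 0.76 [366.5 245.3] [-0.0156 -0.0034]
scene board 0.5 [340.5 231.6] [0.0035 0.0519]
scene button_a_screw 0.58 [358.  213.9] [0.05   0.0342]
scene button_a_screw 0.21 [364.8 246.2] [-0.0339 -0.0052]
scene btn 0.73 [357. 248. 382. 260.] ((-44.42575454711914, -17.733455657958984), (24.39759063720703, 40.85138702392578), 15.951983451843262)
```

View pics/scene_7.png

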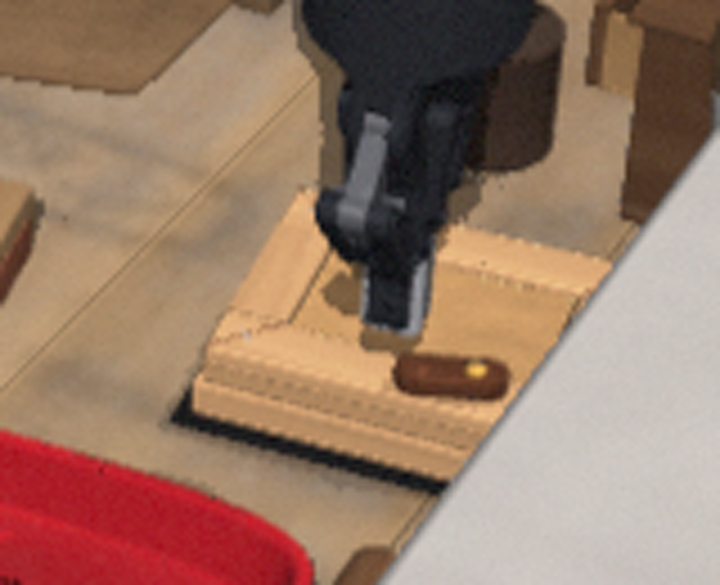

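```bash
cat > seg.py <<'E'
from h import *
c0=np.array([.440,-.2515]); a=np.radians(9.3); R=np.array([[np.cos(a),np.sin(a)],[-np.sin(a),np.cos(a)]])
for n in("top","scene"):
    p=bot.camera(n); g=p["color"].astype(int)
    b=(g[...,0]<125)&(g[...,0]-g[...,2]>25)&(g.sum(2)<260)
    for nm,s in(("A",(42,29)),("B",(-42,-27))):
        pts=[]
        for v in range(150,300):
            for u in np.where(b[v])[0]:
                if 280<u<430:
                    w=1000*R@(px2w(p,u,v,z=.044)[:2]-c0)
                    if np.hypot(*(w-s))<36: pts.append(w)
        if len(pts)<8: print(n,nm,"few",len(pts)); continue
        W=np.array(pts,np.float32); m=W.mean(0); e=np.linalg.svd(W-m,full_matrices=False); print(n,nm,len(W),m.round(1),"axis deg",np.degrees(np.arctan2(e[2][0,1],e[2][0,0])).round(1)%180,"ext",np.ptp((W-m)@e[2].T,axis=0).round(1))
E
python3 seg.py
```

```text
top A 482 [46.5 29.3] axis deg 1.5 ext [71.3 64.4]
top B few 7
scene A 39 [57.6 15.2] axis deg 136.3 ext [70.  46.9]
scene B 198 [-45.9 -16.9] axis deg 100.0 ext [42.7 24.5]
```

Call:
play_rows --targets '[{"grip": 255,"linear": [-2,4,5],"delta_rot": [0,0,0]},{"grip": 255,"linear": [-4,8.5,8],"delta_rot": [0,0,0]},{"grip": 255,"linear": [-5,13,8],"delta_rot": [0,0,0]},{"grip": 255,"linear": [-5,17.5,8],"delta_rot": [0,0,0]},{"grip": 255,"linear": [-5,20,8],"delta_rot": [0,0,0]},{"grip": 255,"linear": [-5,20,8],"delta_rot": [0,0,0]}]'

```text
time: 13.1
ee_pos: [0.3163, -0.0641, 0.171]
tcp_rot: [179.9, -0.0, 99.6]
wrist_force: [0.6, -1.0, 0.3]
opening: 0.0001
grasp_force: 0.0
```

```bash
python3 seg.py;  python3 look.py 8 | grep -v board
```

```text
top A 365 [52.3 28.8] axis deg 3.199997 ext [64.3 63.9]
top B 253 [-43.2 -19.8] axis deg 114.7 ext [65.2 57.2]
scene A 122 [28.1 28.3] axis deg 5.699997 ext [49.5 16. ]
scene B 193 [-46.1 -17.3] axis deg 102.1 ext [42.6 23.4]
13.2 [ 0.3166 -0.0667  0.1705] frame [-0.0919  0.2023] [ 0.91 -0.34  0.39]
top button_a_screw 0.67 [335.6 182.6] [0.0446 0.0209]
top button_a_nose 0.49 [336.2 193.8] [0.0201 0.0246]
top btn 0.68 [329. 177. 341. 201.] ((33.7730827331543, 26.766639709472656), (43.86219787597656, 17.844818115234375), 6.385130882263184)
z along y -0.02 [34, 35, 35, 36, 34, 33, 33, 32, 35, 33, 36, 33, 33, 32, 32, 35, 36, 33, 34, 34, 36]
z along y 0 [35, 37, 33, 31, 34, 34, 31, 32, 33, 33, 34, 32, 36, 37, 33, 32, 30, 32, 33, 36, 31]
z along y 0.02 [35, 36, 34, 32, 35, 31, 33, 33, 31, 35, 33, 34, 33, 48, 46, 44, 32, 34, 35, 34, 35]
scene button_a_screw 0.8 [356.1 217.9] [0.037  0.0337]
scene button_a_nose 0.57 [355.2 227.6] [0.009  0.0262]
scene btn 0.79 [358. 246. 380. 260.] ((-44.46345901489258, -16.965496063232422), (24.19130516052246, 42.39337158203125), 15.106267929077148)
scene btn 0.59 [349. 211. 366. 231.] ((31.797405242919922, 29.912391662597656), (52.56425094604492, 18.27116584777832), 6.265871047973633)
```

Call:
play_rows --targets '[{"grip": 255,"linear": [0,-4.5,0],"delta_rot": [0,0,0]},{"grip": 255,"linear": [1,-9,0],"delta_rot": [0,0,0]},{"grip": 255,"linear": [2.5,-13.5,-2],"delta_rot": [0,0,0]},{"grip": 255,"linear": [4,-17.5,-5],"delta_rot": [0,0,0]},{"grip": 255,"linear": [5,-20,-8],"delta_rot": [0,0,0]},{"grip": 255,"linear": [5,-20,-8],"delta_rot": [0,0,0]},{"grip": 255,"linear": [5,-20,-10],"delta_rot": [0,0,0]},{"grip": 255,"linear": [5,-20,-13],"delta_rot": [0,0,0]},{"grip": 255,"linear": [5,-20,-13],"delta_rot": [0,0,0]}]'

```text
time: 14.7
ee_pos: [0.3648, -0.2656, 0.0377]
tcp_rot: [-179.8, -0.2, 99.3]
wrist_force: [-0.4, 0.3, -0.0]
opening: -0.0001
grasp_force: 0.0
```

Call:
play_rows --targets '[{"grip": 255,"linear": [0,-0.1,0.25],"delta_rot": [0,0,0]},{"grip": 255,"linear": [0.8,0.0,0.25],"delta_rot": [0,0,0]},{"grip": 255,"linear": [1.5,0.1,0.25],"delta_rot": [0,0,0]},{"grip": 255,"linear": [2.1,0.2,0.25],"delta_rot": [0,0,0]},{"grip": 255,"linear": [2.7,0.3,0.25],"delta_rot": [0,0,0]},{"grip": 255,"linear": [2.7,0.3,0.25],"delta_rot": [0,0,0]}]'

```text
time: 15.3
ee_pos: [0.3939, -0.2634, 0.0429]
tcp_rot: [-180.0, -0.1, 99.4]
wrist_force: [-3.4, 3.5, 1.6]
opening: 0.0
grasp_force: 1.7
```

Call:
play_rows --targets '[{"grip": 255,"linear": [0.6,0.1,-0.2],"delta_rot": [0,0,0]},{"grip": 255,"linear": [1.2,0.2,-0.2],"delta_rot": [0,0,0]},{"grip": 255,"linear": [1.8,0.29,-0.2],"delta_rot": [0,0,0]},{"grip": 255,"linear": [2.2,0.36,-0.2],"delta_rot": [0,0,0]},{"grip": 255,"linear": [2.2,0.36,-0.2],"delta_rot": [0,0,0]},{"grip": 255,"linear": [2.23,0.2,-0.2],"delta_rot": [0,0,0]},{"grip": 255,"linear": [2.23,0.2,-0.2],"delta_rot": [0,0,0]}]'

```text
time: 16.0
ee_pos: [0.4159, -0.2623, 0.0409]
tcp_rot: [180.0, 0.0, 99.3]
wrist_force: [0.2, 1.4, 0.6]
opening: 0.0003
grasp_force: 0.7
```

Call:
play_rows --targets '[{"grip": 255,"linear": [0.01,-0.08,0],"delta_rot": [0,0,0]},{"grip": 255,"linear": [0.01,-0.08,0],"delta_rot": [0,0,0]},{"grip": 255,"linear": [-0.15,0.8,0],"delta_rot": [0,0,0]},{"grip": 255,"linear": [-0.15,0.8,2],"delta_rot": [0,0,0]},{"grip": 255,"linear": [-0.15,0.8,6],"delta_rot": [0,0,0]},{"grip": 255,"linear": [-3,3,10],"delta_rot": [0,0,0]},{"grip": 255,"linear": [-6,7,13],"delta_rot": [0,0,0]},{"grip": 255,"linear": [-9,11,13],"delta_rot": [0,0,0]},{"grip": 255,"linear": [-10,15.5,13],"delta_rot": [0,0,0]},{"grip": 255,"linear": [-10,19,13],"delta_rot": [0,0,0]}]'

```text
time: 17.0
ee_pos: [0.3139, -0.0709, 0.1714]
tcp_rot: [179.9, 0.1, 99.2]
wrist_force: [1.3, 0.5, 0.2]
opening: -0.0001
grasp_force: 0.0
```

```bash
python3 seg.py;  python3 look.py 9 | grep -v board
```

```text
top A 360 [52.3 28.7] axis deg 2.800003 ext [64.2 63.9]
top B 219 [-35.7 -27.4] axis deg 179.0 ext [66.7 53.8]
scene A 123 [28.3 28.4] axis deg 5.899994 ext [49.5 16. ]
scene B 154 [-33.9 -26.1] axis deg 2.5 ext [48.5 17.4]
17.1 [ 0.315  -0.0687  0.1713] frame [-0.0938  0.2006] [ 0.91 -0.8   0.3 ]
top button_a_screw 0.79 [333.5 185.8] [0.0385 0.0267]
top button_a_nose 0.67 [335.7 193.5] [0.0209 0.0255]
top btn 0.6 [363. 205. 374. 220.] ((-32.45921325683594, -28.59091567993164), (17.620391845703125, 42.0965461730957), 88.89401245117188)
z along y -0.02 [35, 34, 32, 34, 50, 46, 45, 34, 34, 32, 29, 32, 34, 33, 34, 33, 34, 32, 34, 34, 36]
z along y 0 [36, 35, 33, 36, 29, 32, 36, 34, 30, 35, 37, 32, 34, 34, 32, 32, 33, 34, 36, 38, 35]
z along y 0.02 [39, 37, 33, 32, 33, 33, 35, 33, 34, 34, 33, 34, 35, 45, 44, 44, 33, 34, 32, 37, 36]
scene button_a_screw 0.58 [360.8 216.3] [0.0449 0.0271]
scene button_a_nose 0.43 [355.2 224.7] [0.017  0.0289]
scene btn 0.6 [367. 241. 380. 259.] ((-33.24290084838867, -25.74422836303711), (17.17877197265625, 48.63935852050781), 89.32379150390625)
scene btn 0.58 [310. 214. 404. 279.] ((-28.62738037109375, 19.813297271728516), (129.5465087890625, 172.74423217773438), 81.1594009399414)
```

Both buttons lie across their rails (about 6° and 0–2° off) and the board is flat, so I'm handing in.

```bash
python3 -c "
from workcell import bot
print(bot.job_done())"
```

```text
the job is handed in; nothing more can be done
None
```

The job is handed in: by the last camera check the board lies flat in the recess, button A is about 6° and button B 1–2° off straight across, and no tool was touched (no verdict came back).

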